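# Load the yoghurt maker, shut it and start it

## Task

Set the tall narrow lidded jar down gently, upright, inside the open yoghurt maker, then ease the maker's hinged lid fully shut without slamming it. With the lid shut, press the square key all the way and let it come back up, then press the large round key all the way and let it come back up. Do not press the small round key, and leave the other things on the worktop where they are.

Things in the scene. Friction and masses are not known exactly. Their poses are not given: they have to be found in the camera images.
- jar: Tall narrow closed jar to load: straight cylinder 62 mm in diameter, 104 mm high, cream ceramic with a plain steel lid (top 22 mm, same diameter), about 0.35 kg. Origin at the centre of its underside, z up. It stands near a low wide tin of the same materials and a plain cup; which stands where varies.
- maker: Yoghurt maker, white plastic, fixed on the worktop. Its x points from its front (keys, robot side) to its back (hinge), y to the left, z up. Origin at worktop level; the body spans x -135 to +125 mm, y -120 to +120 mm. Front part (x -135 to -55 mm): a step 95 mm high with three keys in a row. Behind it: an open-topped chamber, rim 125 mm high.
- chamber_floor (a point): Centre of the chamber's inner floor, 35 mm behind the maker's origin and 14 mm above the worktop; axes as the maker's. The chamber is 156 mm (x) by 216 mm (y) inside and 111 mm deep; walls 12 mm thick, flat steel floor.
- maker_lid (a joint): Angle of the maker's lid: 0 = flat shut on the rim, 1.57 = upright; stops at 1.9. Starts about upright. The hinge is stiff (about 0.35 N m friction, lid 0.2 kg): the lid stays where it is left, and a push of about 2 to 4 N near its free edge moves it. Closing faster than 3 rad/s counts as slamming.
- lid_hinge (a point): Middle of the hinge line (along the maker's y) on the far rim, 125 mm above the worktop. The lid is a flat white plate, 175 mm from hinge line to free edge, 240 mm wide, 12 mm thick; its underside is level with the hinge line when shut. A tab 70 mm wide, 8 mm thick, sticks out 14 mm from the free edge's middle. When upright, its outer face looks away from the robot.
- lid_edge (a point): Point on the lid's outer (upper) face at the middle of its free edge, 175 mm from the hinge line (at the tab's root); moves with the lid.
- key_square (a joint): Square key, pressed first. Joint value 0 = up, grows to 0.006 m fully down; it counts as pressed beyond 0.004 m. Springs back by itself; about 1.2 N starts it moving and 4.8 N bottoms it.
- key_square_top (a point): Centre of the square key's top: 30 x 30 mm, white plastic, 10 mm proud of the step, at the left end of the row (+y). Pressed straight down. The keys stand 70 mm apart, 45 mm in front of the chamber's front wall.
- key_big (a joint): Large round key, pressed second. Joint value 0 = up, grows to 0.006 m fully down; it counts as pressed beyond 0.004 m. Springs back by itself; about 1.2 N starts it moving and 4.8 N bottoms it.
- key_big_top (a point): Centre of the large round key's top: 36 mm in diameter, 10 mm proud of the step, in the middle of the row.
- key_small (a joint): Small round key, not to be pressed. Joint value 0 = up, 0.006 m fully down.
- key_small_top (a point): Centre of the small round key's top: 20 mm in diameter, 10 mm proud of the step, at the right end of the row (-y).
- tin: Bystander: low wide cream tin with a steel lid, 84 mm across, 60 mm high; origin under its centre.
- cup: Bystander: white handleless cup, 72 mm across, 80 mm high; origin under its centre.
- sponge: Bystander: yellow and green sponge 100 x 65 x 28 mm; origin under its centre.
- mug: Bystander: white mug 80 mm across (handle on its +y side), 90 mm high; origin under its centre.
- can: Bystander: plain aluminium drinks can with a dark top, 66 mm across, 115 mm high; origin under its centre.
- glass_box: Bystander: upright cardboard box 85 x 85 x 190 mm; origin under its centre.
- spoon: Bystander: spoon 190 mm long lying on the worktop.
Mind the look-alikes: they are no part of the job. Leave any orange or turquoise look-alike of the jar alone.

How it is judged:
By the outcome, as a careful person would: the job done as asked, in the order asked, and still so for the second after the job is handed in, with the robot touching nothing.
It also fails if it takes over 67 s, if anything falls off the work surface, if the arm or the gripper's body presses on something with over 40 N, if the wrist force passes 120 N, or if a joint passes its speed limit or range.

## Robot

A 6-joint arm with a two-finger parallel gripper is mounted at the origin on the work surface. World frame = base frame: x ahead of the robot, y to its left, z up, the work surface at z = 0. Lengths are in mm, angles in rad, forces in N, time in s.
With the tool pointing down it reaches from about 150 to 775 mm from the base axis. Payload 6.1 kg.
Tool frame: the origin (TCP) lies at the very end of the fingers, on their centre line; the grasp point (between the pads) lies 19 mm behind it; z points along the fingers, y is the line along which they close (so a half turn about z gives the same grasp; the last joint's range is limited). The gripper opens to 85 mm and grips with 20 to 120 N. Pads are 22 mm wide; open, the fingers measure 114 mm over their backs; the gripper's body (76 mm by 85 mm) begins 54 mm behind the grasp point. The pads swing forward as they close: fully open they stand 13 mm farther back than shut.
Start: joints at [1.341, 0.126, -0.04, 1.405, 0, 1.571], TCP at [119.58, 511.184, 231.295] pointing down, gripper open.
Joint ranges: [-2.72, 2.72], [-0.95, 1.95], [-1.27, 1.35], [-1.78, 2.02], [-1.46, 1.47], [-3.14, 3.14]. Speed limits (rad/s): [2.39, 2.39, 3.01, 3.14, 3.14, 3.14].

## Interface

Orientations are given as a unit quaternion [x, y, z, w].
In Python, from cell import status, viewer, close_job gives the robot as it stands. The module is installed in compiled form; this text tells all that it offers.
- The arm moves only by the shell command python3 -m crank 'ROWS' [FORCE]. ROWS is a JSON object of lists of equal length, an entry for each row: "delta_pos": the shift along the tool's x, y, z scaled (see below), a list of three; "angular": the turn, a rotation vector about the tool's x, y, z scaled (see below), a list of three; "claw": the closure, from 0 (fully open) to 1 (shut). A call has 1 to 5 rows; each row is the pose to reach, as a shift and turn from the pose commanded when the call began, along the tool's axes at that moment; what a row does not reach only later rows make up. The controller multiplies each number of a shift by 300 mm and each number of a turn by 2 rad. A row lasts 1/10 s, in which the tool goes at most 50 mm and 8.59 degrees, less where a joint would pass 70% of its speed; a pose out of reach is approached as far as the arm can. A call with a number of a shift or a turn outside -1 to 1 is refused whole. A call with a gripper value outside its range is refused whole. The fingers move at their own pace and stop on an object; FORCE is the grip in N (left out, the last holds). Time passes only in rows, so rows that repeat a pose let the fingers close. It gives the time, the measured TCP pose, the force, the opening and the grip force at its end, in the units of the state.
- status.sense(): the state, without advancing time (a new reading comes with each control period).
- viewer.snapshot(name): name is "scene" or "top" or "wrist"; returns a dict with "pixels" (384x512x3 uint8, red, green, blue), "z_map" (384x512 float32, mm along the optical axis (not along the pixel's ray), 0 where there is no reading), "K" (3x3 intrinsics, pixels), "dist" ([k1, k2, p1, p2, k3] as OpenCV has them; the pictures are not rectified), "extrinsics" (4x4, takes a point from world to camera coordinates). Camera axes: x right, y down, z forward; pixel columns grow to the right and rows downward; lengths in mm; the calibration is good to about 2 mm. A picture is of the moment at which its call begins.
- close_job(): hands the job in; it is judged then, once.
The state is a dict: "t": time; "joints": joint angles; "qvel": joint speeds; "tau": joint torques, N m; "tcp_pos": TCP position; "orientation": TCP orientation; "contact_force": force on the tool from outside, world axes, zero at the start; "ft_torque": the same for the moment, N m; "opening": finger opening in mm; "gripper_force": force on a finger pad.
Only numpy, scipy, OpenCV 4.12 (cv2) and the standard library are available. Lean on these libraries where they do the work, as an engineer would, in place of code of your own. Each camera call takes 0.05 s, during which the arm holds its last target. There are 200 camera calls.

## Working session

There is one attempt and no reset: what is moved stays moved. The work goes in short steps, Python scripts to look and compute and a shell command to move; the robot and the scene stay as the last step left them, time stands still between calls to the robot, and variables do not carry over. Pictures are saved under pics/ and viewed, at most 10 in all, crops included, and the job is handed in when it is done.

```bash
mkdir -p pics
python3 - <<'E'
from cell import status, viewer
import cv2,numpy as np
print(status.sense())
a=[]
for n in("scene","top"):
    s=viewer.snapshot(n); np.savez(''+n+'0.npz',**s); a.append(s)
    print(n,s['K'],s['dist'],s['extrinsics'],(s['z_map']>0).mean())
    cv2.imwrite(f'pics/{n}0.png',cv2.resize(s['pixels'][:,:,::-1],(800,600),interpolation=cv2.INTER_CUBIC))
E
```

```text
{'t': 0.0, 'joints': array([ 1.34101944e+00,  1.26372140e-01, -4.06145998e-02,  1.40539902e+00,
       -2.15717013e-05,  1.57079618e+00]), 'qvel': array([-4.72103262e-04, -3.54383450e-04, -1.09001673e-05,  5.51485910e-04,
       -1.11856050e-03,  1.24120926e-03]), 'tau': array([ 3.90387386e-04, -4.35911107e+01,  3.52924848e+01,  1.70867139e-02,
        8.87021315e-05, -8.94403485e-07]), 'tcp_pos': array([119.48667165, 510.79959397, 230.52957657]), 'orientation': array([ 1.14635751e-01,  9.93407274e-01, -7.90715228e-04, -8.03884900e-05]), 'contact_force': array([-0.15363051, -0.20599171,  0.81283196]), 'ft_torque': array([-0.00418872, -0.00435368,  0.00743675]), 'gripper_force': 0.0, 'opening': 85.61366927810592}
scene [[474.79361846   0.         257.71374726]
 [  0.         474.79361846 194.92043855]
 [  0.           0.           1.        ]] [-0.05221431  0.          0.          0.          0.        ] [[-5.91979259e-01  8.05754497e-01 -1.78954729e-02  2.94980055e+02]
 [ 5.70758017e-01  4.03446242e-01 -7.15168803e-01 -2.45556695e+02]
 [-5.69030618e-01 -4.33579082e-01 -6.98722646e-01  2.00218650e+03]
 [ 0.00000000e+00  0.00000000e+00  0.00000000e+00  1.00000000e+00]] 0.9734039306640625
top [[431.11988731   0.         260.15206933]
 [  0.         431.11988731 193.3478862 ]
 [  0.           0.           1.        ]] [0.02767189 0.         0.         0.         0.        ] [[ 6.24868972e-02 -9.98041122e-01  3.05065609e-03  6.57211246e+00]
 [-9.75453275e-01 -6.17187973e-02 -2.11380457e-01  5.87860365e+02]
 [ 2.11154672e-01  1.02327365e-02 -9.77399097e-01  1.17327190e+03]
 [ 0.00000000e+00  0.00000000e+00  0.00000000e+00  1.00000000e+00]] 0.9960072835286459
```

View pics/scene0.png

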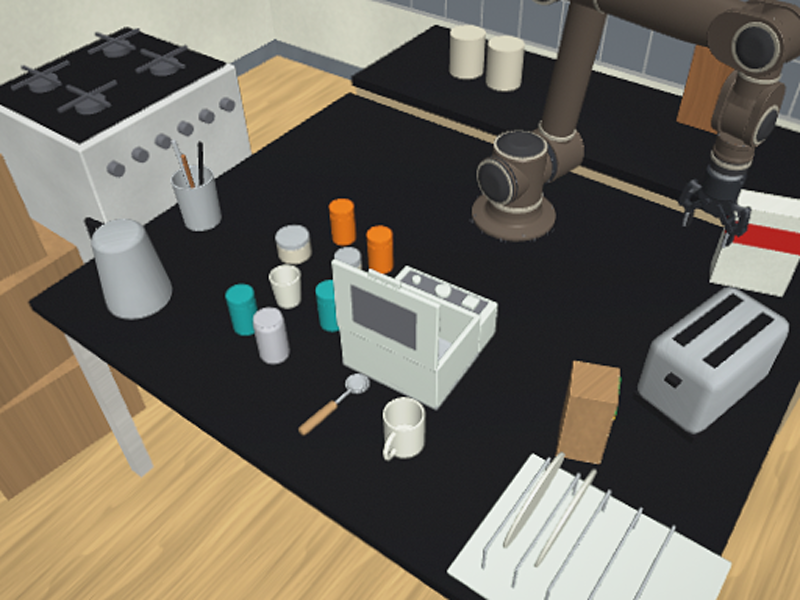

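View pics/top0.png

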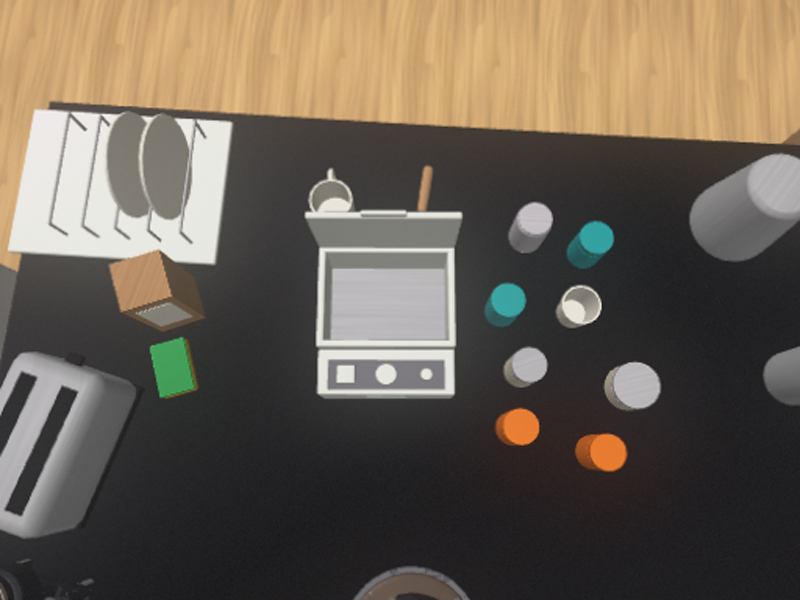

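Scene: the maker is around (415,330). Top view: the maker is at (386,320) with its lid up, and its keys are at (345,373) square, (385,373) large and (426,373) small.

Things that could be taken for the jar (top view, 800x600):
- grey-topped cylinder at (526,367)
- silver cylinder at (531,225), probably the can
- wide tin at (632,385)
- cup at (579,305)
- turquoise at (507,302) and (590,243)
- orange at (518,427) and (601,453)

I choose (526,367), and will check it in a close crop while measuring.

```bash
cat > h.py <<'E'
import numpy as np,cv2
def ray(s,uv):
    uv=np.asarray(uv,float).reshape(-1,1,2)
    n=cv2.undistortPoints(uv,s['K'],s['dist']).reshape(-1,2)
    E=s['extrinsics'];R,t=E[:3,:3],E[:3,3]
    return -R.T@t, np.c_[n,np.ones(len(n))]@R, n
def onplane(s,uv,z):
    c,d,_=ray(s,uv); return c+d*((z-c[2])/d[:,2:])
def cloud(s):
    h,w=s['z_map'].shape; u,v=np.meshgrid(np.arange(w),np.arange(h))
    c,d,_=ray(s,np.c_[u.ravel(),v.ravel()]); return (c+d*s['z_map'].reshape(-1,1)).reshape(h,w,3)
def circ(xy):
    A=np.c_[2*xy,np.ones(len(xy))];p=np.linalg.lstsq(A,(xy**2).sum(1),rcond=None)[0]
    return p[:2],np.sqrt(p[2]+p[:2]@p[:2])
E
python3 - <<'E'
from h import *
s=np.load('top0.npz');P=cloud(s);I=s['pixels']
k=.64
for n,(u,v) in dict(cand=(526,367),silver=(531,215),tin=(632,385),cup=(590,305),or1=(518,427),teal=(507,302)).items():
    u,v=int(u*k),int(v*k); z0=P[v,u,2]
    m=(abs(P[...,2]-z0)<5).astype(np.uint8); _,l=cv2.connectedComponents(m); mm=l==l[v,u]
    cs,_=cv2.findContours(mm.astype(np.uint8),0,cv2.CHAIN_APPROX_NONE)
    c=max(cs,key=len).reshape(-1,2); z=np.median(P[mm][:,2])
    cc,r=circ(onplane(s,c,z)[:,:2]); print(n,'z',z.round(1),'c',cc.round(1),'diam',2*r,'n',mm.sum(),I[mm].mean(0))
# keys
m=(abs(P[...,2]-105)<5).astype(np.uint8)
roi=np.zeros_like(m);roi[225:252,205:290]=1
w=((I.min(2)>180)*roi).astype(np.uint8)
n,l,st,ce=cv2.connectedComponentsWithStats(w)
for i in range(1,n):
    if st[i,4]>20: print('key',ce[i],st[i],onplane(s,ce[i],105).round(1),P[int(ce[i][1]),int(ce[i][0])].round(1))
crop=I[100:320,300:450,::-1]
t=cv2.resize(crop,None,fx=2.7,fy=2.7,interpolation=cv2.INTER_CUBIC)
q=np.load('scene0.npz')['pixels'][140:240,140:260,::-1]
q=cv2.resize(q,(390,594*100*390//(120*594)),interpolation=cv2.INTER_CUBIC)
o=np.zeros((594,800,3),np.uint8);o[:,:405]=t;o[:q.shape[0],408:798]=q[:594]
cv2.imwrite('pics/crop1.png',o)
# body heights
for y in range(150,262,4): print(y,P[y,[215,225,247,270,283]].round(0).tolist())
E
```

```text
cand z 104.1 c [ 480.8 -176.5] diam 58.91343947001903 n 389 [177.22622108 174.95886889 176.92030848]
silver z 115.0 c [ 743.8 -179.2] diam 57.65432034455379 n 329 [191.93920973 185.84802432 189.95440729]
tin z 59.8 c [ 461.9 -373.4] diam 79.81022238387109 n 594 [181.56397306 179.23232323 181.10606061]
cup z 33.2 c [ 599.9 -273.7] diam 52.59392609201947 n 32 [146.25    142.0625  132.65625]
or1 z 103.2 c [ 374.4 -163.9] diam 57.736021162409784 n 328 [226.6554878  122.61585366  50.52743902]
teal z 104.5 c [ 594.  -136.2] diam 56.10832353216894 n 283 [ 58.93286219 160.97879859 159.82332155]
key [247.34722222 236.27546296] [205 225  85  27 864] [[456.3  70.2 105. ]] [457.1  71.2 104.3]
key [246.64885496 239.        ] [241 233  13  13 131] [[448.8  71.6 105. ]] [448.9  73.4 103.6]
key [220.95833333 238.95833333] [216 234  11  11 120] [[444.6 140.9 105. ]] [446.8 143.5 107.2]
key [272.5 239. ] [269 236   8   7  40] [[453.2   1.8 105. ]] [453.2   3.2 104.3]
150 [[660.0, 165.0, 212.0], [662.0, 139.0, 212.0], [666.0, 83.0, 211.0], [670.0, 24.0, 211.0], [671.0, -9.0, 214.0]]
154 [[662.0, 169.0,
[... 2351 characters left out ...]
.0], [469.0, -26.0, 99.0]]
238 [[447.0, 158.0, 93.0], [448.0, 131.0, 101.0], [452.0, 71.0, 105.0], [455.0, 9.0, 105.0], [459.0, -27.0, 94.0]]
242 [[436.0, 157.0, 94.0], [437.0, 129.0, 108.0], [441.0, 70.0, 104.0], [446.0, 8.0, 94.0], [448.0, -27.0, 94.0]]
246 [[426.0, 156.0, 95.0], [427.0, 129.0, 95.0], [431.0, 70.0, 98.0], [435.0, 7.0, 96.0], [437.0, -28.0, 93.0]]
250 [[415.0, 155.0, 97.0], [417.0, 129.0, 94.0], [420.0, 69.0, 95.0], [424.0, 7.0, 93.0], [427.0, -29.0, 92.0]]
254 [[409.0, 162.0, 26.0], [410.0, 133.0, 26.0], [411.0, 69.0, 68.0], [418.0, 5.0, 35.0], [420.0, -32.0, 37.0]]
258 [[399.0, 164.0, 0.0], [401.0, 135.0, -1.0], [404.0, 70.0, 3.0], [409.0, 3.0, -1.0], [411.0, -34.0, 2.0]]
```

View pics/crop1.png

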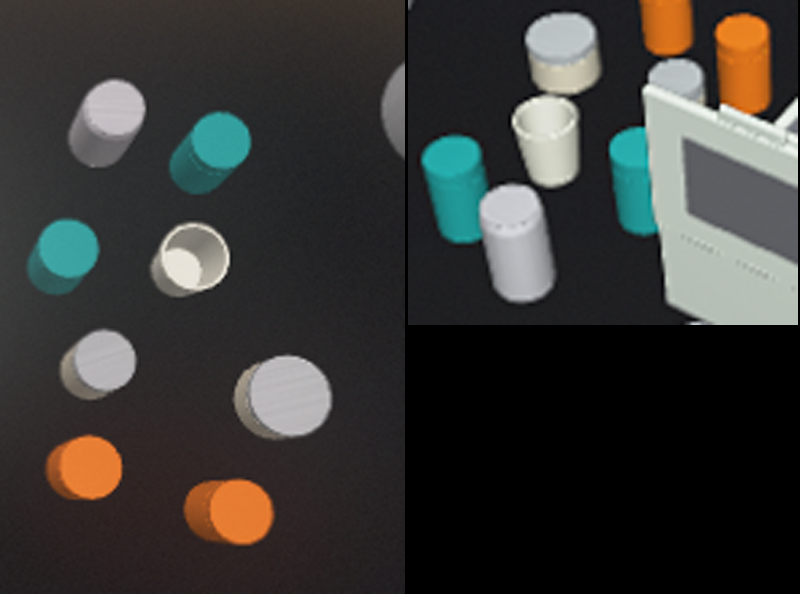

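The crop shows a cream body with a steel lid at top view (526,367), 104 mm high. That is the jar, at about (481,-176.5). The silver one is 115 mm high, so it is the can.

I'll check the path clearance and the yoghurt maker's geometry, then move.

```bash
cat >> h.py <<'E'
from scipy.spatial.transform import Rotation as Ro
YAW=0.062
def go(target,rel=None):
    from cell import status
    s=status.sense();R=Ro.from_quat(s['orientation'])
    d=np.array(target)-s['tcp_pos'];T=Ro.from_matrix(np.array([[-np.cos(YAW),-np.sin(YAW),0],[-np.sin(YAW),np.cos(YAW),0],[0,0,-1.]]).T)
    print('t',round(s['t'],2),'tcp',s['tcp_pos'].round(1),'F',s['contact_force'].round(1),'open',round(s['opening'],1),'grip',round(s['gripper_force'],1))
    print('shift units',(R.inv().apply(d)/300).round(4),'norm',np.linalg.norm(d).round(),'turn units',((R.inv()*T).as_rotvec()/2).round(4),'j',s['joints'].round(2))
E
python3 - <<'E'
from h import *
P=np.concatenate([cloud(np.load(n+'0.npz')).reshape(-1,3) for n in('top','scene')])
for x in range(100,500,50):
    r=[]
    for y in range(-250,550,50):
        m=(P[:,0]>=x)&(P[:,0]<x+50)&(P[:,1]>=y)&(P[:,1]<y+50)&(P[:,2]<400); r.append(int(np.percentile(P[m,2],98)) if m.sum()>5 else -1)
    print(x,r)
s=np.load('scene0.npz');C=cloud(s)
# outer lid face plane from scene
m=(C[...,0]>640)&(C[...,0]<720)&(C[...,2]>150)&(C[...,2]<310)&(C[...,1]>-20)&(C[...,1]<190)
Q=C[m];print(len(Q),Q[:,2].max(),Q.min(0),Q.max(0));A=np.c_[Q[:,1:],np.ones(len(Q))];print(np.linalg.lstsq(A,Q[:,0],rcond=None)[0])
go([481,-176.5,230])
E
```

```text
100 [6, 6, 5, 5, 162, 167, 5, 5, 6, 5, 6, 5, 5, 344, 396, 396]
150 [5, 5, 5, 5, 5, 5, 5, 6, 5, 6, 6, 6, 6, 5, 395, 396]
200 [5, 6, 5, 6, 5, 6, 6, 5, 6, 5, 6, 6, 5, 6, 4, 4]
250 [5, 5, 5, 5, 6, 5, 5, 5, 5, 6, 5, 6, 6, 5, 6, 159]
300 [4, 105, 8, 5, 5, 5, 6, 4, 5, 6, 6, 5, 5, 5, 5, 179]
350 [5, 108, 107, 4, 5, 4, 4, 5, 5, 5, 5, 5, 5, 5, 28, 184]
400 [5, 104, 45, 5, 99, 104, 107, 108, 105, 5, 5, 5, 5, 31, 32, 179]
450 [105, 108, 104, 3, 118, 126, 127, 127, 127, 6, 5, 6, 5, 30, 32, 29]
2270 309.8199505994472 [656.48062311 -19.82384445 150.02883646] [689.0459416  189.88142048 309.8199506 ]
[-5.97439185e-02 -4.31394080e-02  6.90047324e+02]
t 0.1 tcp [119.5 510.8 230.6] F [ 0.4  0.7 -0.3] open 85.3 grip 0.0
shift units [-1.6952 -1.9563  0.0049] norm 777.0 turn units [-7.000e-04 -1.000e-04 -1.459e-01] j [ 1.34  0.13 -0.04  1.41 -0.    1.57]
```

```bash
python3 -m crank '{"delta_pos":[[-0.1,-0.12,0],[-0.2,-0.24,0],[-0.3,-0.36,0],[-0.4,-0.48,0],[-0.5,-0.6,0]],"angular":[[0,0,-0.03],[0,0,-0.06],[0,0,-0.09],[0,0,-0.12],[0,0,-0.146]],"claw":[0,0,0,0,0]}' 40; python3 -c "
from h import *
go([481,-176.5,230])"
```

```text
t: 0.6
tcp_pos: [224.8, 300.0, 231.0]
orientation: [-0.033, 0.999, -0.0, -0.0]
contact_force: [0.9, -0.2, -0.5]
opening: 85.1
gripper_force: 0.0
t 0.6 tcp [224.8 300.  231. ] F [ 0.9 -0.2 -0.5] open 85.1 grip 0.0
shift units [-0.7482 -1.6407  0.0038] norm 541.0 turn units [-0.0002 -0.      0.0017] j [ 0.93 -0.16 -0.32  1.41 -0.    0.86]
```

```bash
python3 -m crank '{"delta_pos":[[-0.065,-0.15,0],[-0.13,-0.3,0],[-0.2,-0.45,0],[-0.26,-0.6,0],[-0.33,-0.74,0]],"angular":[[0,0,0],[0,0,0],[0,0,0],[0,0,0],[0,0,0]],"claw":[0,0,0,0,0]}' 40 >/dev/null; python3 -m crank '{"delta_pos":[[-0.065,-0.15,0],[-0.13,-0.3,0],[-0.2,-0.45,0],[-0.26,-0.6,0],[-0.33,-0.74,0]],"angular":[[0,0,0],[0,0,0],[0,0,0],[0,0,0],[0,0,0]],"claw":[0,0,0,0,0]}' 40 >/dev/null; python3 -c "
from h import *
go([481,-176.5,200])"
```

```text
t 1.6 tcp [ 450.  -131.4  231.1] F [ 0.6  1.1 -0.1] open 85.4 grip 0.0
shift units [-0.0941 -0.1563  0.1036] norm 63.0 turn units [ 0.0001 -0.0001 -0.0005] j [-0.28  0.02 -0.16  1.4   0.   -0.35]
```

```bash
python3 -m crank '{"delta_pos":[[-0.05,-0.08,0.05],[-0.094,-0.156,0.1],[-0.094,-0.156,0.1],[-0.094,-0.156,0.1],[-0.094,-0.156,0.1]],"angular":[[0,0,0],[0,0,0],[0,0,0],[0,0,0],[0,0,0]],"claw":[0,0,0,0,0]}' 40 >/dev/null
python3 - <<'E'
from h import *
from cell import viewer
s=viewer.snapshot('wrist');P=cloud(s)
m=((abs(P[...,2]-104)<6)&(np.hypot(P[...,0]-481,P[...,1]+176)<60)).astype(np.uint8)
n,l,st,ce=cv2.connectedComponentsWithStats(m);i=1+st[1:,4].argmax()
c=max(cv2.findContours((l==i).astype(np.uint8),0,1)[0],key=len).reshape(-1,2)
cc,r=circ(onplane(s,c,104)[:,:2]);print(cc,2*r,st[i],P[l==i][:,2].mean())
cv2.imwrite('pics/w1.png',s['pixels'][:,:,::-1])
go([cc[0],cc[1],62])
E
```

```text
[ 480.13753864 -177.08610906] 60.65395814343459 [ 218  155   78   76 4594] 103.80029182333126
t 2.15 tcp [ 480.7 -173.3  202. ] F [-0.2 -0.2 -0.3] open 85.5 grip 0.0
shift units [ 0.003  -0.0123  0.4666] norm 140.0 turn units [-0.0001  0.0003  0.0005] j [-0.35  0.1  -0.13  1.34  0.   -0.41]
```

View pics/w1.png

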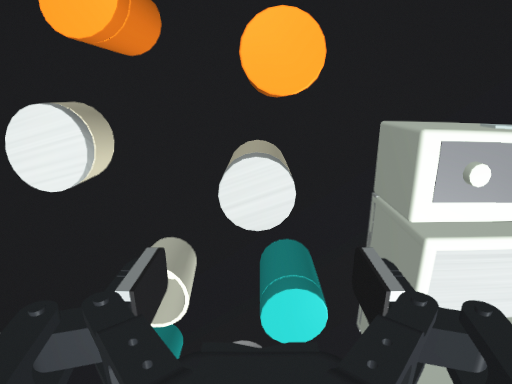

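The wrist view shows the jar's steel lid at (257,190) with its cream body beneath, and both fingers clear of their neighbours. The centre agrees with the top view to within 1 mm, so I'm descending and gripping.

```bash
python3 -m crank '{"delta_pos":[[0.003,-0.0123,0.1],[0.003,-0.0123,0.2],[0.003,-0.0123,0.3],[0.003,-0.0123,0.4],[0.003,-0.0123,0.467]],"angular":[[0,0,0],[0,0,0],[0,0,0],[0,0,0],[0,0,0]],"claw":[0,0,0,0,0]}' 40 >/dev/null; python3 -m crank '{"delta_pos":[[0,0,0],[0,0,0],[0,0,0],[0,0,0],[0,0,0]],"angular":[[0,0,0],[0,0,0],[0,0,0],[0,0,0],[0,0,0]],"claw":[0.1,0.5,1,1,1]}' 40; python3 -m crank '{"delta_pos":[[0,0,0],[0,0,0],[0,0,0],[0,0,0],[0,0,0]],"angular":[[0,0,0],[0,0,0],[0,0,0],[0,0,0],[0,0,0]],"claw":[1,1,1,1,1]}' 40
```

```text
t: 3.15
tcp_pos: [481.2, -177.9, 62.8]
orientation: [-0.031, 1.0, -0.0, 0.001]
contact_force: [-0.7, 2.9, 5.1]
opening: 61.1
gripper_force: 44.5
t: 3.65
tcp_pos: [481.2, -177.9, 62.7]
orientation: [-0.031, 1.0, -0.0, 0.001]
contact_force: [-0.7, 2.9, 6.9]
opening: 61.3
gripper_force: 44.5
```

```bash
python3 -m crank '{"delta_pos":[[0,0,-0.05],[0,0,-0.15],[0,0,-0.28],[0,0,-0.42],[0,0,-0.57]],"angular":[[0,0,0],[0,0,0],[0,0,0],[0,0,0],[0,0,0]],"claw":[1,1,1,1,1]}' 40; python3 -c "
from h import *
go([580,80,235])"
```

```text
t: 4.15
tcp_pos: [479.5, -177.7, 233.2]
orientation: [-0.031, 1.0, 0.0, -0.001]
contact_force: [1.1, -0.1, -2.9]
opening: 61.2
gripper_force: 44.7
t 4.15 tcp [ 479.5 -177.7  233.2] F [ 1.1 -0.1 -2.9] open 61.2 grip 44.7
shift units [-0.3875  0.8366 -0.0063] norm 277.0 turn units [ 0.0001 -0.0007  0.    ] j [-0.35  0.1  -0.06  1.41 -0.   -0.42]
```

```bash
python3 -m crank '{"delta_pos":[[-0.03,0.06,0],[-0.1,0.2,0],[-0.17,0.35,0],[-0.23,0.5,0],[-0.3,0.65,0]],"angular":[[0,0,0],[0,0,0],[0,0,0],[0,0,0],[0,0,0]],"claw":[1,1,1,1,1]}' 40 >/dev/null; python3 -m crank '{"delta_pos":[[-0.05,0.1,0],[-0.08,0.16,0],[-0.088,0.187,0],[-0.088,0.187,0],[-0.088,0.187,0]],"angular":[[0,0,0],[0,0,0],[0,0,0],[0,0,0],[0,0,0]],"claw":[1,1,1,1,1]}' 40
python3 - <<'E'
from h import *
from cell import viewer
s=viewer.snapshot('wrist');cv2.imwrite('pics/w2.png',s['pixels'][:,:,::-1])
a=viewer.snapshot('scene');cv2.imwrite('pics/s2.png',cv2.resize(a['pixels'][120:300,170:370,::-1],None,fx=3,fy=3))
go([580,80,80])
E
```

```text
t: 5.15
tcp_pos: [580.4, 79.2, 232.1]
orientation: [-0.031, 1.0, -0.0, -0.0]
contact_force: [0.8, 0.8, -2.9]
opening: 61.3
gripper_force: 44.9
t 5.25 tcp [580.5  78.8 232.4] F [-0.6 -1.  -3.7] open 61.3 grip 44.9
shift units [0.0012 0.0042 0.508 ] norm 152.0 turn units [-0.0002 -0.     -0.0006] j [ 0.14  0.24  0.1   1.43 -0.    0.07]
```

View pics/s2.png

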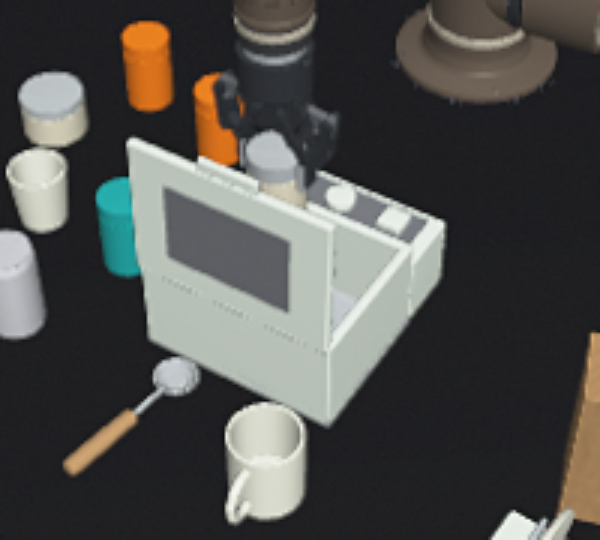

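The picture shows the jar held upright over the open chamber, at about (275,165). Set-down should come at TCP z of about 77, so I lower to about 83 and then ease down.

```bash
python3 -m crank '{"delta_pos":[[0,0,0.1],[0,0,0.22],[0,0,0.34],[0,0,0.44],[0,0,0.495]],"angular":[[0,0,0],[0,0,0],[0,0,0],[0,0,0],[0,0,0]],"claw":[1,1,1,1,1]}' 40; python3 -m crank '{"delta_pos":[[0,0,0],[0,0,0.003],[0,0,0.006],[0,0,0.009],[0,0,0.012]],"angular":[[0,0,0],[0,0,0],[0,0,0],[0,0,0],[0,0,0]],"claw":[1,1,1,1,1]}' 40
```

```text
t: 5.75
tcp_pos: [579.0, 78.5, 81.1]
orientation: [-0.03, 1.0, -0.0, -0.002]
contact_force: [-0.5, -0.4, -3.2]
opening: 61.3
gripper_force: 44.9
t: 6.25
tcp_pos: [581.4, 80.1, 81.1]
orientation: [-0.031, 1.0, 0.0, 0.001]
contact_force: [0.3, 0.3, -2.2]
opening: 61.0
gripper_force: 44.9
```

```bash
python3 -m crank '{"delta_pos":[[0,0,0.0015],[0,0,0.003],[0,0,0.0045],[0,0,0.006],[0,0,0.006]],"angular":[[0,0,0],[0,0,0],[0,0,0],[0,0,0],[0,0,0]],"claw":[1,1,1,1,1]}' 40
```

```text
t: 6.75
tcp_pos: [580.7, 80.1, 78.2]
orientation: [-0.031, 1.0, -0.0, -0.0]
contact_force: [-0.0, -0.4, -2.7]
opening: 61.4
gripper_force: 44.9
```

```bash
python3 -m crank '{"delta_pos":[[0,0,0.001],[0,0,0.002],[0,0,0.003],[0,0,0.003]],"angular":[[0,0,0],[0,0,0],[0,0,0],[0,0,0]],"claw":[1,1,1,1]}' 40
```

```text
t: 7.15
tcp_pos: [580.8, 80.1, 77.3]
orientation: [-0.031, 1.0, 0.0, -0.0]
contact_force: [-0.7, -0.4, -2.6]
opening: 61.3
gripper_force: 44.9
```

```bash
python3 -m crank '{"delta_pos":[[0,0,0.001],[0,0,0.002],[0,0,0.003],[0,0,0.003]],"angular":[[0,0,0],[0,0,0],[0,0,0],[0,0,0]],"claw":[1,1,1,1]}' 40
```

```text
t: 7.55
tcp_pos: [580.9, 80.1, 76.9]
orientation: [-0.031, 1.0, 0.0, 0.0]
contact_force: [-0.6, -0.2, -0.4]
opening: 61.1
gripper_force: 45.1
```

```bash
python3 -m crank '{"delta_pos":[[0,0,0.001],[0,0,0.002],[0,0,0.002]],"angular":[[0,0,0],[0,0,0],[0,0,0]],"claw":[1,1,1]}' 20; python3 -m crank '{"delta_pos":[[0,0,0],[0,0,0],[0,0,0],[0,0,0],[0,0,0]],"angular":[[0,0,0],[0,0,0],[0,0,0],[0,0,0],[0,0,0]],"claw":[0.25,0.2,0.1,0,0]}' 20;  python3 -m crank '{"delta_pos":[[0,0,-0.03],[0,0,-0.1],[0,0,-0.2],[0,0,-0.3],[0,0,-0.4]],"angular":[[0,0,0],[0,0,0],[0,0,0],[0,0,0],[0,0,0]],"claw":[0,0,0,0,0]}'; python3 -m crank '{"delta_pos":[[0,0,-0.1],[0,0,-0.2],[0,0,-0.3],[0,0,-0.4],[0,0,-0.5]],"angular":[[0,0,0],[0,0,0],[0,0,0],[0,0,0],[0,0,0]],"claw":[0,0.5,1,1,1]}' 30;python3 - <<'E'
from h import *
from cell import viewer
s=viewer.snapshot('wrist');P=cloud(s)
a=viewer.snapshot('top');np.savez('top3.npz',**a)
o=np.zeros((600,800,3),np.uint8);o[:384,:512]=s['pixels'][:,:,::-1];c=a['pixels'][110:270,180:310,::-1];o[:320,520:780]=cv2.resize(c,None,fx=2,fy=2)
cv2.imwrite('pics/w3.png',o)
for n,q in(('w',s),('t',a)):
  P=cloud(q);m=((abs(P[...,2]-118)<4)&(np.hypot(P[...,0]-580,P[...,1]-80)<45)).astype(np.uint8)
  k=np.argwhere(m)[:,::-1]
  if len(k)>20:
    c=cv2.convexHull(k.astype(np.int32)).reshape(-1,2);cc,r=circ(onplane(q,c,118)[:,:2]);Q=P[m>0];print(n,cc,2*r,len(k),Q[:,2].mean(),np.linalg.lstsq(np.c_[Q[:,:2]-cc,np.ones(len(Q))],Q[:,2],rcond=None)[0])
go([580,80,300])
E
```

```text
t: 7.85
tcp_pos: [581.1, 80.1, 76.8]
orientation: [-0.031, 1.0, 0.0, 0.001]
contact_force: [-2.4, 0.0, 5.4]
opening: 61.5
gripper_force: 45.4
t: 8.35
tcp_pos: [580.8, 80.0, 75.8]
orientation: [-0.031, 1.0, -0.0, -0.0]
contact_force: [0.2, 0.6, -0.8]
opening: 85.8
gripper_force: 0.0
t: 8.85
tcp_pos: [580.7, 80.0, 197.8]
orientation: [-0.031, 1.0, 0.0, 0.0]
contact_force: [-0.4, -0.0, -0.1]
opening: 85.5
gripper_force: 0.0
t: 9.35
tcp_pos: [580.4, 80.0, 348.0]
orientation: [-0.031, 1.0, 0.0, 0.001]
contact_force: [0.3, 0.2, -0.1]
opening: 28.3
gripper_force: 0.0
w [581.16816837  80.00419907] 61.05775820687026 2071 117.83964142508515 [ 3.64282642e-03 -3.93071332e-04  1.17841540e+02]
t 9.45 tcp [581.5  80.1 350.9] F [-0.3 -0.9 -0.3] open 12.4 grip 0.0
shift units [ 0.0062 -0.0003  0.1698] norm 51.0 turn units [0.0003 0.0036 0.0001] j [ 0.14  0.28  0.42  1.7  -0.    0.07]
```

View pics/w3.png

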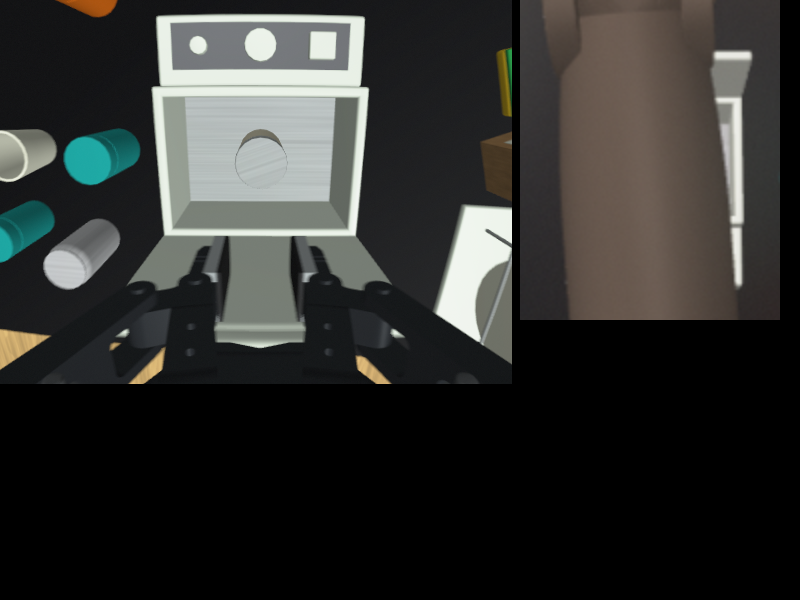

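The jar stands upright at (581,80), its top is level at 117.8 mm as expected, and the fingers are shut. In the wrist view it is at (261,163). The top view is blocked by the arm.

Next the tool goes behind the lid.

```bash
python3 -m crank '{"delta_pos":[[-0.1,0,0],[-0.2,0,0],[-0.3,0,0],[-0.43,0,0],[-0.43,0,0]],"angular":[[0,0,0],[0,0,0],[0,0,0],[0,0,0],[0,0,0]],"claw":[1,1,1,1,1]}' 30;python3 -c "
from h import *
go([711,88,275])"
```

```text
t: 9.95
tcp_pos: [715.4, 88.5, 337.3]
orientation: [-0.031, 1.0, -0.0, -0.004]
contact_force: [-0.5, 0.3, -2.5]
opening: 0.2
gripper_force: 0.0
t 9.95 tcp [715.4  88.5 337.3] F [-0.5  0.3 -2.5] open 0.2 grip 0.0
shift units [ 0.0131 -0.0007  0.2079] norm 62.0 turn units [-0.0003 -0.0037 -0.0001] j [ 0.12  0.64  0.95  1.88 -0.    0.06]
```

```bash
python3 -m crank '{"delta_pos":[[0,0,0.05],[0,0,0.1],[0,0,0.15],[0,0,0.2],[0,0,0.2]],"angular":[[0,0,0],[0,0,0],[0,0,0],[0,0,0],[0,0,0]],"claw":[1,1,1,1,1]}' 30;python3 - <<'E'
from h import *
from cell import viewer
s=viewer.snapshot('scene');cv2.imwrite('pics/s4.png',cv2.resize(s['pixels'][100:300,170:370,::-1],None,fx=3,fy=3))
# path: TCP for angle th, contact radius r
c,n=np.cos(YAW),np.sin(YAW)
for th in(1.53,1.4,1.2,1.0,.8,.6,.4,.2,.1,0):
    r=148;mx=125-r*np.cos(th)+12*np.sin(th)+11;z=125+r*np.sin(th)+12*np.cos(th);print(th,np.round([548.6+c*mx,77.8+n*mx,z],1),'maker x',round(mx,1))
go([711,88,275])
E
```

```text
t: 10.45
tcp_pos: [708.2, 87.9, 283.7]
orientation: [-0.031, 1.0, -0.0, -0.002]
contact_force: [0.4, 0.2, -0.5]
opening: -0.2
gripper_force: 0.0
1.53 [690.3  86.6 273.4] maker x 142.0
1.4 [671.   85.4 272.9] maker x 122.7
1.2 [642.   83.6 267.3] maker x 93.6
1.0 [614.6  81.9 256. ] maker x 66.1
0.8 [590.   80.4 239.5] maker x 41.5
0.6 [569.2  79.1 218.5] maker x 20.6
0.4 [552.9  78.1 193.7] maker x 4.4
0.2 [541.9  77.4 166.2] maker x -6.7
0.1 [538.6  77.2 151.7] maker x -10.1
0 [536.6  77.1 137. ] maker x -12.0
t 10.5 tcp [708.4  88.  285.2] F [-0.1 -0.5  0.3] open 0.1 grip 0.0
shift units [-0.0088 -0.0004  0.034 ] norm 11.0 turn units [-0.0001 -0.0012  0.0001] j [0.12 0.55 0.66 1.69 0.   0.06]
```

View pics/s4.png

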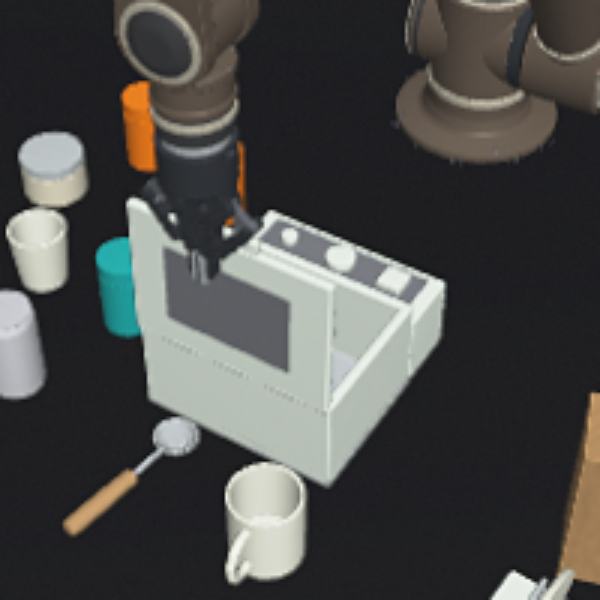

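The picture shows the shut fingers behind the lid, at about (205,268), clear of its outer face. I'm starting the push along the arc.

```bash
python3 -m crank '{"delta_pos":[[0.02,0,0.02],[0.04,0,0.037],[0.065,0,0.038],[0.095,0,0.039],[0.125,0,0.041]],"angular":[[0,0,0],[0,0,0],[0,0,0],[0,0,0],[0,0,0]],"claw":[1,1,1,1,1]}' 30;python3 -c "
from h import *
go([671,85.4,272.9]);go([642,83.6,267.3]);go([614.6,81.9,256])"
```

```text
t: 11.0
tcp_pos: [672.3, 85.8, 274.9]
orientation: [-0.031, 1.0, 0.0, 0.001]
contact_force: [2.9, 0.6, 1.0]
opening: -0.3
gripper_force: 1.2
t 11.0 tcp [672.3  85.8 274.9] F [2.9 0.6 1. ] open -0.3 grip 1.2
shift units [ 0.0044 -0.0009  0.0068] norm 2.0 turn units [0.0001 0.0013 0.0001] j [ 0.13  0.44  0.48  1.6  -0.    0.06]
t 11.0 tcp [672.3  85.8 274.9] F [2.9 0.6 1. ] open -0.3 grip 1.2
shift units [ 0.1013 -0.0009  0.0252] norm 31.0 turn units [0.0001 0.0013 0.0001] j [ 0.13  0.44  0.48  1.6  -0.    0.06]
t 11.0 tcp [672.3  85.8 274.9] F [2.9 0.6 1. ] open -0.3 grip 1.2
shift units [ 0.1929 -0.0009  0.0626] norm 61.0 turn units [0.0001 0.0013 0.0001] j [ 0.13  0.44  0.48  1.6  -0.    0.06]
```

```bash
python3 -m crank '{"delta_pos":[[0.025,0,0.01],[0.063,0,0.015],[0.1,0,0.025],[0.15,0,0.042],[0.193,0,0.063]],"angular":[[0,0,0],[0,0,0],[0,0,0],[0,0,0],[0,0,0]],"claw":[1,1,1,1,1]}' 30;python3 -c "
from h import *
go([614.6,81.9,256]);go([590,80.4,239.5]);go([569.2,79.1,218.5])"
```

```text
t: 11.5
tcp_pos: [614.3, 82.2, 256.8]
orientation: [-0.031, 1.0, 0.0, 0.002]
contact_force: [0.4, 0.6, 1.9]
opening: 0.0
gripper_force: 1.1
t 11.5 tcp [614.3  82.2 256.8] F [0.4 0.6 1.9] open 0.0 grip 1.1
shift units [-0.0009 -0.0012  0.0026] norm 1.0 turn units [0.0002 0.0019 0.0001] j [0.13 0.31 0.25 1.5  0.   0.07]
t 11.5 tcp [614.3  82.2 256.8] F [0.4 0.6 1.9] open 0.0 grip 1.1
shift units [ 0.0815 -0.0011  0.0573] norm 30.0 turn units [0.0002 0.0019 0.0001] j [0.13 0.31 0.25 1.5  0.   0.07]
t 11.5 tcp [614.3  82.2 256.8] F [0.4 0.6 1.9] open 0.0 grip 1.1
shift units [ 0.1512 -0.0011  0.127 ] norm 59.0 turn units [0.0002 0.0019 0.0001] j [0.13 0.31 0.25 1.5  0.   0.07]
```

```bash
python3 -m crank '{"delta_pos":[[0.025,0,0.015],[0.055,0,0.035],[0.082,0,0.057],[0.117,0,0.09],[0.151,0,0.127]],"angular":[[0,0,0],[0,0,0],[0,0,0],[0,0,0],[0,0,0]],"claw":[1,1,1,1,1]}' 30;python3 -c "
from h import *
go([552.9,78.1,193.7]);go([541.9,77.4,166.2])"
```

```text
t: 12.0
tcp_pos: [569.2, 79.4, 218.4]
orientation: [-0.031, 1.0, 0.0, 0.002]
contact_force: [0.0, 0.1, 1.5]
opening: -0.2
gripper_force: 0.9
t 12.0 tcp [569.2  79.4 218.4] F [0.  0.1 1.5] open -0.2 grip 0.9
shift units [ 0.0548 -0.0011  0.0822] norm 30.0 turn units [0.0002 0.0017 0.0001] j [0.14 0.22 0.04 1.39 0.   0.08]
t 12.0 tcp [569.2  79.4 218.4] F [0.  0.1 1.5] open -0.2 grip 0.9
shift units [ 0.0918 -0.0012  0.1737] norm 59.0 turn units [0.0002 0.0017 0.0001] j [0.14 0.22 0.04 1.39 0.   0.08]
```

```bash
python3 -m crank '{"delta_pos":[[0.02,0,0.025],[0.04,0,0.055],[0.056,0,0.083],[0.075,0,0.12],[0.09,0,0.16]],"angular":[[0,0,0],[0,0,0],[0,0,0],[0,0,0],[0,0,0]],"claw":[1,1,1,1,1]}' 30;python3 -c "
from h import *
go([538.6,77.2,151.7]);go([536.6,77.1,137])"
```

```text
t: 12.5
tcp_pos: [542.2, 77.7, 169.4]
orientation: [-0.031, 1.0, 0.0, 0.001]
contact_force: [1.1, 0.8, 1.2]
opening: -0.1
gripper_force: 0.7
t 12.5 tcp [542.2  77.7 169.4] F [1.1 0.8 1.2] open -0.1 grip 0.7
shift units [ 0.0123 -0.001   0.0589] norm 18.0 turn units [0.0001 0.001  0.0001] j [ 0.14  0.17 -0.12  1.28  0.    0.08]
t 12.5 tcp [542.2  77.7 169.4] F [1.1 0.8 1.2] open -0.1 grip 0.7
shift units [ 0.0191 -0.0009  0.1079] norm 33.0 turn units [0.0001 0.001  0.0001] j [ 0.14  0.17 -0.12  1.28  0.    0.08]
```

```bash
python3 -m crank '{"delta_pos":[[0.005,0,0.02],[0.01,0,0.04],[0.012,0,0.06],[0.017,0,0.078],[0.019,0,0.093]],"angular":[[0,0,0],[0,0,0],[0,0,0],[0,0,0],[0,0,0]],"claw":[1,1,1,1,1]}' 30; python3 -m crank '{"delta_pos":[[0,0,0.003],[0,0,0.006],[0,0,0.009],[0,0,0.012],[0,0,0.014]],"angular":[[0,0,0],[0,0,0],[0,0,0],[0,0,0],[0,0,0]],"claw":[1,1,1,1,1]}' 30
```

```text
t: 13.0
tcp_pos: [536.9, 77.3, 140.5]
orientation: [-0.031, 1.0, 0.0, 0.0]
contact_force: [1.7, -0.4, 0.8]
opening: 0.3
gripper_force: 0.6
t: 13.5
tcp_pos: [536.3, 77.3, 137.0]
orientation: [-0.031, 1.0, 0.0, 0.0]
contact_force: [-3.6, -1.0, 7.9]
opening: 0.1
gripper_force: 4.1
```

```bash
python3 -m crank '{"delta_pos":[[0,0,0.003],[0,0,0.005],[0,0,0.005]],"angular":[[0,0,0],[0,0,0],[0,0,0]],"claw":[1,1,1]}' 30; python3 -m crank '{"delta_pos":[[0,0,-0.03],[0,0,-0.1],[0,0,-0.2],[0,0,-0.3],[0,0,-0.4]],"angular":[[0,0,0],[0,0,0],[0,0,0],[0,0,0],[0,0,0]],"claw":[1,1,1,1,1]}' 30
python3 - <<'E'
from h import *
from cell import viewer
s=viewer.snapshot('wrist');np.savez('w5.npz',**s);P=cloud(s);I=s['pixels'];cv2.imwrite('pics/w5.png',I[:,:,::-1])
# local frame
c,n=np.cos(YAW),np.sin(YAW);d=P-[548.6,77.8,0];mx=d[...,0]*c+d[...,1]*n;my=-d[...,0]*n+d[...,1]*c
for x in(-60,-48,-30,0,40):
    print(x,[ (lambda q:round(float(np.median(q)),1) if len(q)>5 else None)(P[...,2][(abs(mx-x)<3)&(abs(my-y)<5)]) for y in(-100,-60,0,60,100)])
for nm,y,x in(('sq',70,-100),('big',0,-100),('sm',-70,-100)):
    m=(abs(mx-x)<30)&(abs(my-y)<30)&(P[...,2]>101)&(P[...,2]<110)
    k=np.argwhere(m)[:,::-1]
    if len(k)>10:
        r=cv2.minAreaRect(k.astype(np.float32));g=onplane(s,r[0],105)[0];print(nm,len(k),'ctr',g.round(1),'size',(np.array(r[1])*s['z_map'][m].mean()/s['K'][0,0]).round(1),P[m][:,2].mean().round(1),r[0])
go([444.6,140.9,150])
E
```

```text
t: 13.8
tcp_pos: [536.4, 77.3, 136.9]
orientation: [-0.031, 1.0, 0.0, 0.001]
contact_force: [-6.1, -0.8, 13.3]
opening: 0.1
gripper_force: 6.5
t: 14.3
tcp_pos: [536.4, 77.3, 256.2]
orientation: [-0.031, 1.0, -0.0, -0.0]
contact_force: [-0.1, 0.0, 0.5]
opening: -0.2
gripper_force: 0.0
-60 [94.8, 94.5, 134.9, 94.8, 94.7]
-48 [137.1, 136.7, 136.8, 136.7, 136.7]
-30 [136.9, 136.7, 329.0, 136.8, 136.8]
0 [136.9, 137.5, 138.5, 137.5, 137.1]
40 [136.8, 137.8, None, 137.4, 136.6]
sq 1181 ctr [444.9 140.2 105. ] size [29.5 30.8] 104.7 (338.6999816894531, 81.9000015258789)
big 1336 ctr [449.3  71.1 105. ] size [35.5 34.6] 104.8 (260.0, 81.5)
sm 391 ctr [452.6   2.2 105. ] size [19.  18.2] 104.6 (181.5, 81.0)
t 14.35 tcp [537.8  77.5 261.5] F [-0.1  0.1  3.4] open 0.2 grip 0.0
shift units [0.2996 0.23   0.3696] norm 159.0 turn units [0.0003 0.0035 0.0001] j [ 0.14  0.16  0.06  1.47 -0.    0.08]
```

View pics/w5.png

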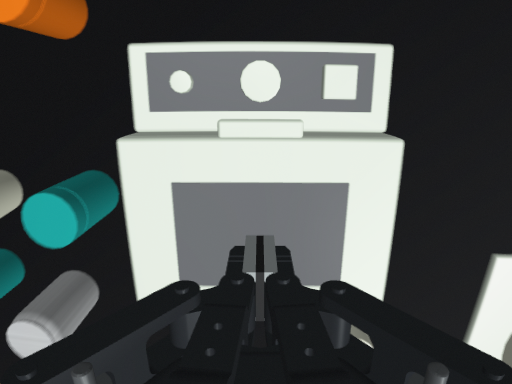

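The lid is flat shut: its top reads 137 mm everywhere, as expected. In the wrist view the keys are the square at (339,82), the large at (260,81) and the small at (181,81). I'm moving above the square key.

```bash
python3 -m crank '{"delta_pos":[[0.08,0.06,0],[0.17,0.13,0.02],[0.25,0.19,0.12],[0.3,0.228,0.25],[0.3,0.228,0.37]],"angular":[[0,0,0],[0,0,0],[0,0,0],[0,0,0],[0,0,0]],"claw":[1,1,1,1,1]}' 30; python3 -m crank '{"delta_pos":[[0,0,0],[0,0,0],[0,0,0.05],[0,0,0.1],[0,0,0.115]],"angular":[[0,0,0],[0,0,0],[0,0,0],[0,0,0],[0,0,0]],"claw":[1,1,1,1,1]}' 30; python3 -c "
from h import *
go([444.9,140.2,99])"
```

```text
t: 14.85
tcp_pos: [440.8, 141.0, 143.2]
orientation: [-0.032, 0.999, 0.0, 0.0]
contact_force: [-0.1, 0.9, -0.5]
opening: -0.0
gripper_force: 0.0
t: 15.35
tcp_pos: [443.7, 140.0, 110.6]
orientation: [-0.031, 1.0, 0.0, 0.001]
contact_force: [0.1, 0.8, 0.3]
opening: 0.1
gripper_force: 0.0
t 15.35 tcp [443.7 140.  110.6] F [0.1 0.8 0.3] open 0.1 grip 0.0
shift units [-0.004   0.0005  0.0387] norm 12.0 turn units [ 0.0002  0.0008 -0.0003] j [ 0.31  0.04 -0.4   1.13 -0.    0.24]
```

```bash
python3 -m crank '{"delta_pos":[[-0.003,0,0.01],[-0.003,0,0.02],[-0.003,0,0.03],[-0.003,0,0.038],[-0.003,0,0.041]],"angular":[[0,0,0],[0,0,0],[0,0,0],[0,0,0],[0,0,0]],"claw":[1,1,1,1,1]}' 30; python3 -m crank '{"delta_pos":[[0,0,0.001],[0,0,0.002],[0,0,0.002]],"angular":[[0,0,0],[0,0,0],[0,0,0]],"claw":[1,1,1]}' 30
```

```text
t: 15.85
tcp_pos: [444.6, 140.2, 98.8]
orientation: [-0.031, 1.0, 0.0, 0.002]
contact_force: [-1.3, -1.0, 14.7]
opening: -0.1
gripper_force: 7.2
t: 16.15
tcp_pos: [444.6, 140.2, 98.8]
orientation: [-0.031, 1.0, 0.0, 0.002]
contact_force: [-1.4, -1.6, 14.2]
opening: 0.0
gripper_force: 6.9
```

The square key is bottomed at z 98.8 with 14 N. I'm lifting off and moving to the large round key.

```bash
python3 -m crank '{"delta_pos":[[0,0,-0.03],[0,0,-0.08],[0,0,-0.13],[0,0,-0.13],[0,0,-0.13]],"angular":[[0,0,0],[0,0,0],[0,0,0],[0,0,0],[0,0,0]],"claw":[1,1,1,1,1]}' 30; python3 -m crank '{"delta_pos":[[0,-0.08,0],[0,-0.16,0],[0,-0.23,0],[0,-0.23,0],[0,-0.23,0]],"angular":[[0,0,0],[0,0,0],[0,0,0],[0,0,0],[0,0,0]],"claw":[1,1,1,1,1]}' 30; python3 -c "
from h import *
go([449.3,71.1,110])"
```

```text
t: 16.65
tcp_pos: [443.2, 140.1, 135.4]
orientation: [-0.031, 1.0, 0.0, -0.0]
contact_force: [-0.3, -0.2, -0.3]
opening: 0.6
gripper_force: 0.0
t: 17.15
tcp_pos: [447.1, 71.0, 134.8]
orientation: [-0.031, 1.0, 0.0, -0.001]
contact_force: [-1.0, 0.2, -0.1]
opening: -0.3
gripper_force: 0.0
t 17.15 tcp [447.1  71.  134.8] F [-1.   0.2 -0.1] open -0.3 grip 0.0
shift units [-0.0073 -0.0002  0.0826] norm 25.0 turn units [ 0.0001 -0.0007 -0.0005] j [ 0.16  0.01 -0.38  1.19  0.    0.1 ]
```

```bash
python3 -m crank '{"delta_pos":[[-0.006,0,0.04],[-0.006,0,0.08],[-0.006,0,0.085],[-0.006,0,0.09],[-0.006,0,0.1]],"angular":[[0,0,0],[0,0,0],[0,0,0],[0,0,0],[0,0,0]],"claw":[1,1,1,1,1]}' 30; python3 -m crank '{"delta_pos":[[0,0,0.008],[0,0,0.015],[0,0,0.022],[0,0,0.024],[0,0,0.024]],"angular":[[0,0,0],[0,0,0],[0,0,0],[0,0,0],[0,0,0]],"claw":[1,1,1,1,1]}' 30
```

```text
t: 17.65
tcp_pos: [449.5, 71.6, 105.6]
orientation: [-0.031, 1.0, 0.0, 0.0]
contact_force: [0.1, -0.8, -0.2]
opening: 0.1
gripper_force: 0.0
t: 18.15
tcp_pos: [449.6, 71.5, 99.0]
orientation: [-0.031, 1.0, 0.0, 0.0]
contact_force: [-3.1, 0.5, 6.5]
opening: 0.1
gripper_force: 2.9
```

Bottomed (z 99, 6.5 N). I'll press slightly more to be sure, then lift away and check.

```bash
python3 -m crank '{"delta_pos":[[0,0,0.002],[0,0,0.004],[0,0,0.004]],"angular":[[0,0,0],[0,0,0],[0,0,0]],"claw":[1,1,1]}' 30; python3 -m crank '{"delta_pos":[[0,0,-0.03],[0,0,-0.1],[0,0,-0.2],[0,0,-0.3],[0,0,-0.4]],"angular":[[0,0,0],[0,0,0],[0,0,0],[0,0,0],[0,0,0]],"claw":[1,1,1,1,1]}' 30; python3 -m crank '{"delta_pos":[[0.1,0,0],[0.2,0,0],[0.2,0,0],[0.2,0,0],[0.2,0,0]],"angular":[[0,0,0],[0,0,0],[0,0,0],[0,0,0],[0,0,0]],"claw":[1,1,1,1,1]}' 30
python3 - <<'E'
from h import *
from cell import viewer
a=viewer.snapshot('scene');P=cloud(a)
c,n=np.cos(YAW),np.sin(YAW);d=P-[548.6,77.8,0];mx=d[...,0]*c+d[...,1]*n;my=-d[...,0]*n+d[...,1]*c
for x,y in((-100,70),(-100,0),(-100,-70),(-40,-90),(-40,90),(50,0)):
    q=P[...,2][(abs(mx-x)<6)&(abs(my-y)<6)];print(x,y,len(q),np.median(q) if len(q) else None)
cv2.imwrite('pics/s6.png',cv2.resize(a['pixels'][80:300,130:400,::-1],None,fx=2.7,fy=2.7))
go([400,70,200])
E
```

```text
t: 18.45
tcp_pos: [449.6, 71.5, 98.8]
orientation: [-0.031, 1.0, 0.0, 0.001]
contact_force: [-6.1, 0.6, 13.4]
opening: -0.1
gripper_force: 7.0
t: 18.95
tcp_pos: [449.2, 71.0, 218.3]
orientation: [-0.031, 1.0, -0.0, -0.0]
contact_force: [0.5, 0.2, 0.5]
opening: 0.1
gripper_force: 0.0
t: 19.45
tcp_pos: [390.2, 67.5, 217.1]
orientation: [-0.031, 1.0, -0.0, 0.0]
contact_force: [0.2, -0.7, -1.0]
opening: 0.1
gripper_force: 0.0
-100 70 10 104.59129343342977
-100 0 11 501.41434270856075
-100 -70 7 106.94279667129103
-40 -90 9 138.8767890517961
-40 90 7 137.5596573082364
50 0 9 139.00411057593078
t 19.5 tcp [390.2  67.6 217. ] F [1.3 0.3 0.5] open 0.1 grip 0.0
shift units [-0.0331  0.0061  0.0568] norm 20.0 turn units [-0.0001  0.      0.    ] j [ 0.17 -0.12 -0.32  1.37 -0.    0.11]
```

View pics/s6.png

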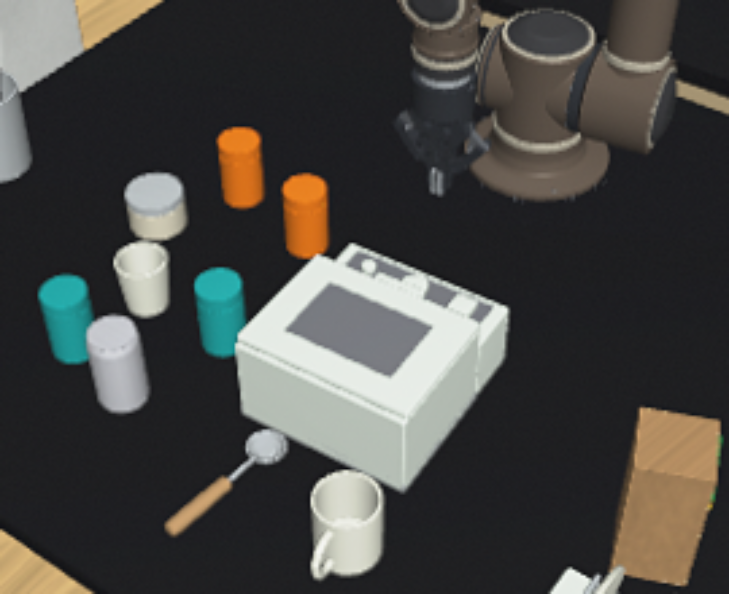

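The picture shows the lid shut flat (centre about (360,330)), the three keys up near (370,266), (413,285) and (465,303), the other things in place, and the arm clear. Handing in.

```bash
python3 -c "
from cell import close_job
print(close_job())"
```

```text
the job is handed in; nothing more can be done
None
```

The job is handed in after about 19.5 s of the 67 s: the jar stands upright in the maker, the lid was eased fully shut, the square and then the large round key were each pressed to the bottom and released, and the small key and other things were left alone.

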